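# Find the high spot of a dial cord drum on the truing stand

### The job

The dial cord drum on the little green truing stand has one high spot somewhere round the floor of its groove. Push the feeler carriage by its red tab all the way in to its stop so the feeler rides in the groove, then turn the drum slowly by its black crank knob, feeling for where the feeler drags hardest, and leave the drum at rest with the top of the high spot under the feeler, within about 5 degrees. Work gently: the stand only rests on the bench and must not be shoved along it; finish with the gripper off everything and leave the transformer, the two valves and the mug as they are.

Things in the scene. Friction and masses are not known exactly. Their poses are not given: they have to be found in the camera images.
- stand: Green cast iron truing stand, 4.4 kg with all on it, standing loose on the bench (it slides if pushed with 20 to 30 N): base plate 130 mm (x) by 280 mm (y, from -75 to +205), 12 mm thick. Origin on the drum's upright spindle axis at bench level; z up, y points from the spindle along the rail of the feeler carriage.
- drum: Aluminium cord drum lying flat, turning endlessly both ways about the upright spindle; friction keeps it where it is left. Flanges 120 mm across, underside 38 mm, top face 60 mm above the bench; brass hub 18 mm across, 7 mm high on top. Origin on the axis at the underside; x axis points to the crank knob. More than half a turn a second is too fast.
- hub (a point): Top centre of the drum's hub. The groove between the flanges has a floor of 48 mm radius but for one rounded lump 3.5 mm high, 28 degrees wide: the high spot, at an unknown angle (new each time), hidden from above by the flange, at first 30 degrees or more from the feeler.
- crank (a point): Top centre of the black crank knob, an upright cylinder 16 mm across standing from 62 to 92 mm above the bench on the drum, 42 mm from the axis. It spins freely on its pin, so it can be gripped and led round a circle with the gripper's yaw unchanged.
- carriage: Grey feeler carriage, block 40 by 36 mm, from 22 to 58 mm above the bench; axes as the stand's, origin at the centre of the block's underside. Slides along the stand's y only, with 13 N friction, and stays where left. Starts at y = 140 to 150 mm in the stand's frame; home is a hard stop at y = 115 mm.
- tab (a point): Top centre of the red upright tab on the carriage: 30 mm (stand's x) by 12 mm (stand's y), from 58 to 94 mm above the bench. Grip it from above across the 12 mm, or push it towards the drum.
- contact (a point): Point of the stand, at y = 48 mm, 49 mm up, where the sprung feeler meets the groove floor with the carriage home; it presses 1.8 N on plain floor, 9.5 N on the high spot. Turning then takes 4 to 5 N at the crank on plain floor, up to about 10 N while climbing the lump from either side, and drops to about nothing just past its top.
- transformer: Loose black steel transformer, foot 90 by 44 mm, 62 mm high, 0.9 kg, beside the stand; bystander. Origin at the centre of its underside.
- valve_a: Loose upright blue glass miniature valve, 24 mm across, 58 mm high; fragile bystander. Origin at the centre of its underside.
- valve_b: A second such valve.
- mug: Loose chipped cream enamel mug of spare knobs, 76 mm across, 80 mm high, handle at its +y; bystander. Origin at the centre of its underside.
Mind the look-alikes: they are no part of the job. What is shaped like the valve_b but pink or yellow is not meant.

How it is judged:
By the outcome, as a careful person would: the job done as asked, in the order asked, and still so for the second after the job is handed in, with the robot touching nothing.
It also fails if it takes over 72 s, if anything falls off the work surface, if the arm or the gripper's body presses on something with over 40 N, if the wrist force passes 120 N, or if a joint passes its speed limit or range.

### The arm

A 7-joint arm with a two-finger parallel gripper is mounted at the origin on the work surface. World frame = base frame: x ahead of the robot, y to its left, z up, the work surface at z = 0. Lengths are in m, angles in rad, forces in N, time in s.
With the tool pointing down it reaches from about 0.4 to 0.875 m from the base axis. Payload 4.4 kg.
Tool frame: the origin (TCP) lies midway between the tips of the shut fingers; the grasp point (between the pads) lies 19 mm behind it (bot.pinch_z is the distance from the TCP to the grasp point, in m); z points along the fingers, y is the line along which they close (so a half turn about z gives the same grasp; the last joint's range is limited). The gripper opens to 85 mm and grips with 20 to 120 N. Pads are 22 mm wide; open, the fingers measure 114 mm over their backs; the gripper's body (76 mm by 85 mm) begins 54 mm behind the grasp point. The pads swing forward as they close: fully open they stand 13 mm farther back than shut.
Start: joints at [-1.248, 0.628, 0.038, 1.517, -0.027, 0.996, -0.02], TCP at [0.246, 0.602, 0.231] pointing down, gripper open.
Joint ranges: [-3.06, 3.06], [-0.37, 2.12], [-1.25, 1.32], [0.18, 2.47], [-1.1, 4.24], [0.23, 1.98], [-2.94, 2.94]. Speed limits (rad/s): [2.57, 2.57, 3.14, 3.14, 3.14, 3.14, 3.14].

### API

Orientations are given as a unit quaternion [x, y, z, w].
In Python, from cell import bot gives the robot as it stands. The module is installed in compiled form; this text tells all that it offers.
- The arm moves only by the shell command python3 -m jog 'ROWS'. ROWS is JSON, a list of rows, each a list of 7 numbers: the closure, from -1 (fully open) to 1 (shut), then the shift along the tool's x, y, z in m, then the turn, a rotation vector about the tool's x, y, z in rad. A call has exactly 8 rows; each row shifts and turns the commanded pose from where the row before left it, along the tool's axes as they then stand; what a row does not reach is not made up. A row lasts 1/10 s, in which the tool goes at most 50 mm and 8.59 degrees, less where a joint would pass 70% of its speed; a pose out of reach is approached as far as the arm can. A call with a gripper value outside its range is refused whole. The fingers move at their own pace and stop on an object; the grip force is fixed at half the most. Time passes only in rows, so rows that do not move let the fingers close, or fill a call up. It gives the time, the measured TCP pose, the force, the opening and the grip force at its end, in the units of the state.
- bot.state(): the state, without advancing time (a new reading comes with each control period).
- bot.grab_frame(name): name is "scene" or "top" or "wrist"; returns a dict with "image" (420x560x3 uint8, red, green, blue), "K" (3x3 intrinsics, pixels), "R" (3x3) and "t" (3): a world point X has camera coordinates R X + t. Camera axes: x right, y down, z forward; pixel columns grow to the right and rows downward; lengths in m; the calibration is good to about 2 mm. A picture is of the moment at which its call begins. There is no depth.
- bot.finish_job(): hands the job in; it is judged then, once.
The state is a dict: "t": time; "qpos": joint angles; "qvel": joint speeds; "effort": joint torques, N m; "tool_pos": TCP position; "ee_rot": TCP orientation; "wrist_force": force on the tool from outside, world axes, zero at the start; "torque": the same for the moment, N m; "width": finger opening in m; "grasp_force": force on a finger pad.
Only numpy, scipy, OpenCV 4.12 (cv2) and the standard library are available. Lean on these libraries where they do the work, as an engineer would, in place of code of your own. Each camera call takes 0.05 s, during which the arm holds its last target. There are 200 camera calls.

## Working session

There is one attempt and no reset: what is moved stays moved. The work goes in short steps, Python scripts to look and compute and a shell command to move; the robot and the scene stay as the last step left them, time stands still between calls to the robot, and variables do not carry over. Pictures are saved under pics/ and viewed, at most 10 in all, crops included, and the job is handed in when it is done.

```bash
mkdir -p pics; cat > h.py <<'E'
import numpy as np, cv2
from cell import bot
from scipy.spatial.transform import Rotation as Ro
def ray(f,uv,z):
    d=f["R"].T@np.linalg.inv(f["K"])@np.array([uv[0],uv[1],1.]); c=-f["R"].T@f["t"]
    return c+d*(z-c[2])/d[2]
def proj(f,X):
    p=f["K"]@(f["R"]@np.array(X)+f["t"]); return p[:2]/p[2]
E
python3 - <<'E'
from h import *
a=bot.grab_frame("top");b=bot.grab_frame("scene")
np.savez("f0.npz",**{k+n:v for n,f in (("t",a),("s",b)) for k,v in f.items()})
cv2.imwrite("pics/top0.png",cv2.resize(a["image"],(800,600),interpolation=cv2.INTER_CUBIC)[:,:,::-1]);cv2.imwrite("pics/scene0.png",b["image"][:,:,::-1])
s=bot.state();print(s["t"],s["tool_pos"],s["ee_rot"],bot.pinch_z,s["width"]);print(Ro.from_quat(s["ee_rot"]).as_matrix().round(3))
E
```

```text
0.1 [0.24614166 0.60099604 0.23048188] [ 1.93159156e-01  9.81167067e-01 -8.38737991e-04 -1.52507444e-04] 0.0187 0.08546861806987546
[[-0.925  0.379 -0.001]
 [ 0.379  0.925 -0.002]
 [-0.    -0.002 -1.   ]]
```

View pics/top0.png

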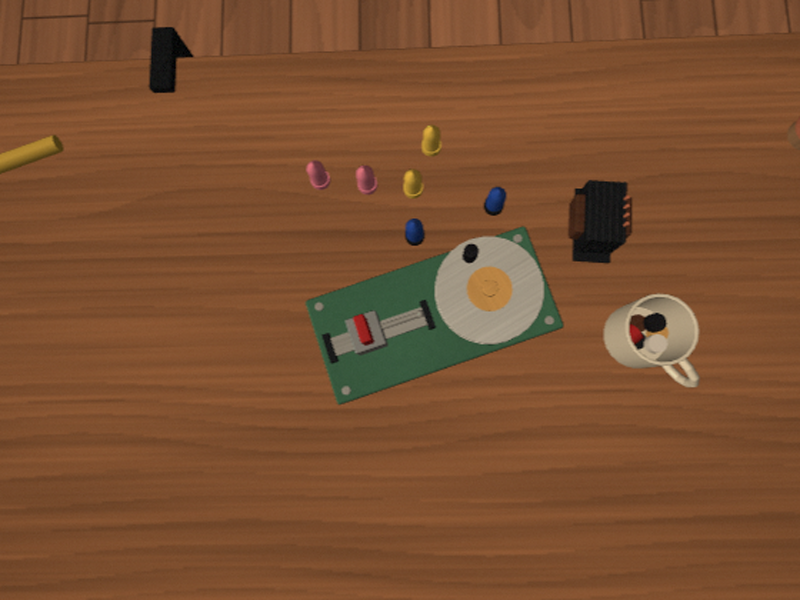

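View pics/scene0.png

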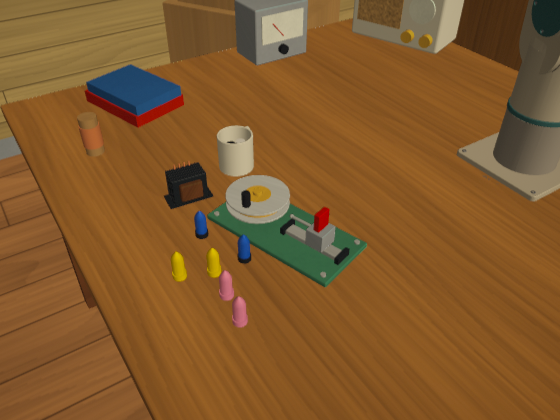

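The top view (800x600 scale) shows the stand with its drum at about (490,289), the black crank knob at (470,253) and the red tab at (362,330). The blue valves are at (415,231) and (495,200), and the transformer is at (600,220).

Look-alikes:
- **Red:** the tab at (362,330), or a red knob in the mug at (637,330). The tab is on the carriage, so it is the one meant.
- **Black:** the knob at (470,253), or a knob in the mug at (655,322). The one standing on the drum is the crank.
- **Valves:** the pink and yellow ones are not meant.

```bash
python3 - <<'E'
from h import *
z=np.load("f0.npz");fs={n:{k:z[k+n] for k in("image","K","R","t")} for n in "ts"}
f=fs["t"];im=f["image"];hsv=cv2.cvtColor(im,cv2.COLOR_RGB2HSV)
def m(lo,hi,box,src=hsv):
    k=cv2.inRange(src,np.array(lo),np.array(hi));o=np.zeros_like(k);x0,y0,x1,y1=box;o[y0:y1,x0:x1]=k[y0:y1,x0:x1];return o
S=0.7
g=m((50,80,30),(90,255,255),(200,150,400,290));pts=cv2.findNonZero(g)
r=cv2.minAreaRect(pts);c=cv2.boxPoints(r);W=np.array([ray(f,p,.012)[:2] for p in c]);print("corners",W.round(4), [np.linalg.norm(W[i]-W[i-1]).round(4) for i in range(4)])
red=m((0,180,90),(8,255,255),(230,200,280,260))|m((172,180,90),(180,255,255),(230,200,280,260))
rr=cv2.minAreaRect(cv2.findNonZero(red));print("red",rr,ray(f,rr[0],.094).round(4),[ray(f,p,.094)[:2].round(4) for p in cv2.boxPoints(rr)])
blk=m((0,0,0),(180,255,60),(305,165,350,200));p=cv2.findNonZero(blk);rb=cv2.minAreaRect(p);print("knob",rb,cv2.boundingRect(p),ray(f,rb[0],.077).round(4))
# drum: bright grey
d=m((0,0,110),(180,70,255),(300,160,385,245));h=cv2.convexHull(cv2.findNonZero(d));e=cv2.fitEllipse(h);print("drum",e,ray(f,e[0],.06).round(4))
for n,b in (("va",(280,148,300,173)),("vb",(336,128,358,152))):
    k=m((105,120,30),(130,255,255),b);print(n,ray(f,cv2.minAreaRect(cv2.findNonZero(k))[0],.029).round(3))
print("xfm",ray(f,(600*S,222*S),.031).round(3),"mug",ray(f,(652*S,332*S),.04).round(3),"cam",-f["R"].T@f["t"])
cv2.imwrite("pics/crop.png",cv2.resize(im[140:290,200:400],(800,600),interpolation=cv2.INTER_CUBIC)[:,:,::-1])
E
```

```text
corners [[ 0.5867  0.0649]
 [ 0.6737 -0.2046]
 [ 0.5497 -0.239 ]
 [ 0.4659  0.023 ]] [np.float64(0.1279), np.float64(0.2833), np.float64(0.1287), np.float64(0.275)]
red ((253.30001831054688, 229.39999389648438), (19.28989028930664, 6.640783309936523), 71.56504821777344) [ 0.5449 -0.0132  0.094 ] [array([ 0.5573, -0.004 ]), array([ 0.5602, -0.0135]), array([ 0.5326, -0.0223]), array([ 0.5297, -0.0129])]
knob ((328.5, 177.0), (12.0, 9.0), 90.0) (324, 171, 10, 13) [ 0.6254 -0.1291  0.077 ]
drum ((344.2547302246094, 202.7477264404297), (78.70008850097656, 81.34740447998047), 104.8929443359375) [ 0.5872 -0.1536  0.06  ]
va [ 0.666 -0.069  0.029]
vb [ 0.701 -0.166  0.029]
xfm [ 0.668 -0.286  0.031] mug [ 0.538 -0.331  0.04 ] cam [ 0.47856182 -0.07531369  0.71937893]
```

View pics/crop.png

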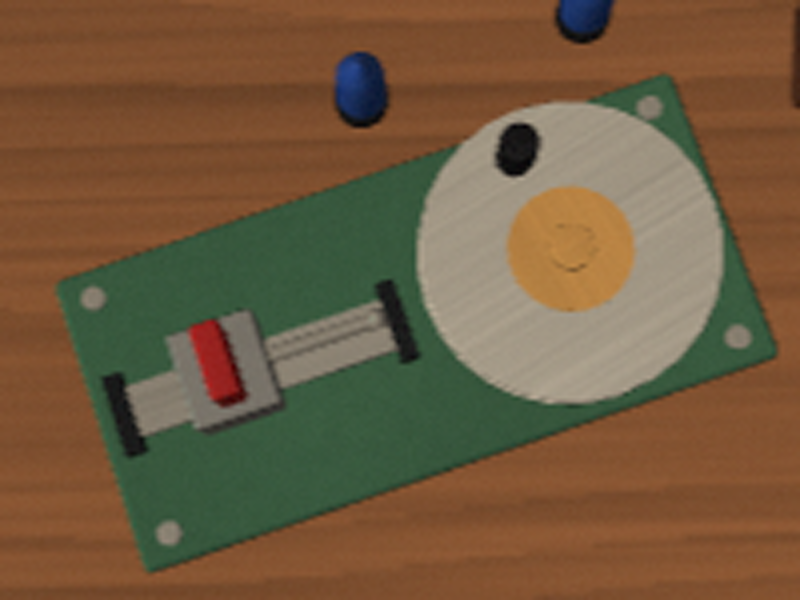

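The crop confirms the red tab on the grey carriage at (215,362) and the black knob on the drum at (518,150). The hub is at (0.587,-0.153) and the rail points along (-0.303,0.953). I'm starting the approach with the gripper shut, to a point behind the tab.

```bash
python3 -m jog '[[1,-0.0345,-0.0305,0,0,0,0],[1,-0.0345,-0.0305,0,0,0,0],[1,-0.0345,-0.0305,0,0,0,0],[1,-0.0345,-0.0305,0,0,0,0],[1,-0.0345,-0.0305,0,0,0,0],[1,-0.0345,-0.0305,0,0,0,0],[1,-0.0345,-0.0305,0,0,0,0],[1,-0.0345,-0.0305,0,0,0,0]]'
python3 -m jog '[[1,-0.0345,-0.0305,0,0,0,0],[1,-0.0345,-0.0305,0,0,0,0],[1,-0.0345,-0.0305,0,0,0,0],[1,-0.0345,-0.0305,0,0,0,0],[1,-0.0345,-0.0305,0,0,0,0],[1,-0.0345,-0.0305,0,0,0,0],[1,0,0,0,0,0,-0.14],[1,0,0,0,0,0,-0.14]]'
python3 -m jog '[[1,0,0,0,0,0,-0.14],[1,0,0,0,0,0,-0.14],[1,0,0,0,0,0,-0.14],[1,0,0,0.03,0,0,0],[1,0,0,0,0,0,0],[1,0,0,0,0,0,0],[1,0,0,0,0,0,0],[1,0,0,0,0,0,0]]'
python3 - <<'E'
from h import *
s=bot.state();R=Ro.from_quat(s["ee_rot"]).as_matrix();print(s["tool_pos"],R.round(3),s["wrist_force"],s["torque"])
w=bot.grab_frame("wrist");np.savez("w1.npz",**w);cv2.imwrite("pics/w1.png",w["image"][:,:,::-1])
z=np.load("f0.npz")
for n in "ts":
    f={k:z[k+n] for k in("image","K","R","t")};u,v=proj(f,[.587,-.153,.06]).astype(int)
    hsv=cv2.cvtColor(f["image"],cv2.COLOR_RGB2HSV);k=cv2.inRange(hsv,(10,110,120),(28,255,255));o=np.zeros_like(k);o[v-20:v+20,u-22:u+22]=k[v-20:v+20,u-22:u+22]
    if n=="t":
        e=cv2.fitEllipse(cv2.convexHull(cv2.findNonZero(o)));print("brass",n,e,ray(f,e[0],.06).round(4))
    print(n,u,v)
E
```

```text
t: 0.9
tool_pos: [0.4097, 0.2692, 0.2312]
ee_rot: [0.193, 0.981, -0.0, -0.0]
wrist_force: [0.5, -0.3, -0.3]
width: 0.0002
grasp_force: 0.0
t: 1.7
tool_pos: [0.5316, 0.0211, 0.2308]
ee_rot: [0.054, 0.999, -0.0, -0.0]
wrist_force: [-0.5, 1.0, 0.5]
width: -0.0
grasp_force: 0.0
t: 2.5
tool_pos: [0.5321, 0.0234, 0.2022]
ee_rot: [-0.155, 0.988, -0.0, 0.001]
wrist_force: [0.2, -0.3, -0.9]
width: -0.0003
grasp_force: 0.0
[0.53207608 0.02343747 0.20223976] [[-0.952 -0.306  0.002]
 [-0.306  0.952  0.   ]
 [-0.002 -0.    -1.   ]] [ 0.22535302 -0.25896285 -0.94991709] [-0.00792341 -0.02468656 -0.0094346 ]
brass t ((342.2486877441406, 201.71754455566406), (30.816667556762695, 31.598905563354492), 122.01593780517578) [ 0.5889 -0.1506  0.06  ]
t 343 202
s 258 191
```

View pics/w1.png

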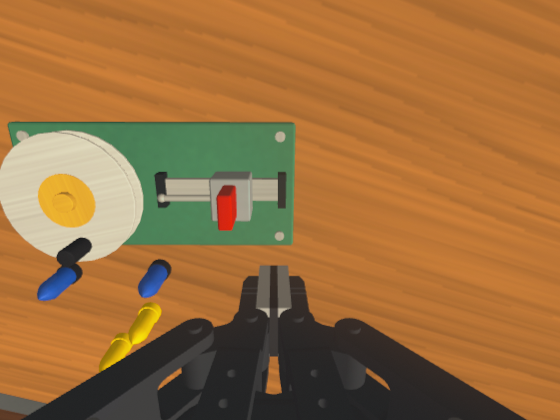

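The wrist view shows the tool square to the stand. The tab is at (228,208), the brass hub disc at (66,200) and the knob at (74,251). I'll locate them from this view too.

```bash
python3 - <<'E'
from h import *
w=dict(np.load("w1.npz"));hsv=cv2.cvtColor(w["image"],cv2.COLOR_RGB2HSV)
k=cv2.inRange(hsv,(10,150,150),(28,255,255));o=np.zeros_like(k);o[165:235,30:105]=k[165:235,30:105]
# restrict to saturated yellow
e=cv2.fitEllipse(cv2.convexHull(cv2.findNonZero(o)));print(e,ray(w,e[0],.06).round(4))
print("hubtop",ray(w,(64,202),.067).round(4))
k=cv2.inRange(hsv,(0,180,200),(6,255,255));o=np.zeros_like(k);o[170:240,205:250]=k[170:240,205:250];b=cv2.boundingRect(cv2.findNonZero(o));print(b)
print("tab top edge",ray(w,(236,187),.094).round(4),ray(w,(226,229),.094).round(4), ray(w,(219,229),.094).round(4))
print("knobtop",ray(w,(82,243),.092).round(4),"knob mid",ray(w,(74,251),.077).round(4))
c,s=np.array([.5885,-.151]),np.array([-.305,.952])
print("pred tab px",proj(w,[*(c+.146*s),.094]),"knob", proj(w,[.6254,-.1291,.092]),proj(w,[.6254,-.1291,.062]))
E
```

```text
((66.15764617919922, 200.1719512939453), (49.079734802246094, 60.130889892578125), 125.5097885131836) [ 0.5899 -0.1502  0.06  ]
hubtop [ 0.5888 -0.1482  0.067 ]
(219, 191, 17, 39)
tab top edge [ 0.5226 -0.0085  0.094 ] [ 0.5586 -0.0067  0.094 ] [ 0.5604 -0.0121  0.094 ]
knobtop [ 0.6079 -0.1168  0.092 ] knob mid [ 0.627  -0.1294  0.077 ]
pred tab px [224.44174534 210.705583  ] knob [ 64.44444824 257.13513568] [ 83.65644329 242.65232433]
```

```bash
python3 -m jog '[[1,0,0,0.034,0,0,0],[1,0,0,0.034,0,0,0],[1,0,0,0.034,0,0,0],[1,0,0,0.032,0,0,0],[1,0,-0.003,0,0,0,0],[1,0,-0.003,0,0,0,0],[1,0,-0.003,0,0,0,0],[1,0,-0.003,0,0,0,0]]'
python3 -m jog '[[1,0,-0.002,0,0,0,0],[1,0,-0.002,0,0,0,0],[1,0,-0.002,0,0,0,0],[1,0,-0.002,0,0,0,0],[1,0,-0.002,0,0,0,0],[1,0,-0.002,0,0,0,0],[1,0,-0.002,0,0,0,0],[1,0,-0.002,0,0,0,0]]'
```

```text
t: 3.35
tool_pos: [0.5367, 0.0115, 0.0692]
ee_rot: [-0.155, 0.988, -0.0, 0.002]
wrist_force: [0.8, 0.1, 0.6]
width: 0.0001
grasp_force: 0.0
t: 4.15
tool_pos: [0.5382, 0.0023, 0.0675]
ee_rot: [-0.157, 0.988, 0.003, -0.001]
wrist_force: [-6.0, 12.9, 8.0]
width: -0.0002
grasp_force: 6.7
```

```bash
python3 -m jog '[[1,0,-0.002,0,0,0,0],[1,0,-0.002,0,0,0,0],[1,0,-0.002,0,0,0,0],[1,0,-0.002,0,0,0,0],[1,0,-0.002,0,0,0,0],[1,0,-0.002,0,0,0,0],[1,0,-0.002,0,0,0,0],[1,0,-0.002,0,0,0,0]]'
python3 -m jog '[[1,0,-0.001,0,0,0,0],[1,0,-0.001,0,0,0,0],[1,0,-0.001,0,0,0,0],[1,0,-0.001,0,0,0,0],[1,0,-0.001,0,0,0,0],[1,0,-0.001,0,0,0,0],[1,0,-0.001,0,0,0,0],[1,0,-0.001,0,0,0,0]]'
```

```text
t: 4.95
tool_pos: [0.543, -0.0127, 0.0675]
ee_rot: [-0.157, 0.988, 0.003, -0.001]
wrist_force: [-6.2, 12.5, 7.0]
width: -0.0006
grasp_force: 6.7
t: 5.75
tool_pos: [0.5454, -0.0204, 0.0675]
ee_rot: [-0.157, 0.988, 0.003, -0.001]
wrist_force: [-5.9, 12.3, 8.8]
width: 0.0003
grasp_force: 6.7
```

```bash
python3 -m jog '[[1,0,-0.0005,0,0,0,0],[1,0,-0.0005,0,0,0,0],[1,0,-0.0005,0,0,0,0],[1,0,-0.0005,0,0,0,0],[1,0,-0.0005,0,0,0,0],[1,0,-0.0005,0,0,0,0],[1,0,-0.0005,0,0,0,0],[1,0,-0.0005,0,0,0,0]]'
python3 -m jog '[[1,0,-0.0004,0,0,0,0],[1,0,-0.0004,0,0,0,0],[1,0,-0.0004,0,0,0,0],[1,0,-0.0004,0,0,0,0],[1,0,0,0,0,0,0],[1,0,0,0,0,0,0],[1,0,0,0,0,0,0],[1,0,0,0,0,0,0]]'
```

```text
t: 6.55
tool_pos: [0.5465, -0.0237, 0.0675]
ee_rot: [-0.157, 0.988, 0.004, -0.001]
wrist_force: [-5.9, 13.0, 9.3]
width: -0.0003
grasp_force: 7.3
t: 7.35
tool_pos: [0.5465, -0.024, 0.0675]
ee_rot: [-0.158, 0.987, 0.004, -0.002]
wrist_force: [-5.8, 15.1, 9.7]
width: 0.0001
grasp_force: 8.5
```

```bash
python3 -m jog '[[1,0,-0.0004,0,0,0,0],[1,0,-0.0004,0,0,0,0],[1,0,0,0,0,0,0],[1,0,0,0,0,0,0],[1,0,0,0,0,0,0],[1,0,0,0,0,0,0],[1,0,0,0,0,0,0],[1,0,0,0,0,0,0]]'
python3 - <<'E'
from h import *
f=bot.grab_frame("top");np.savez("t2.npz",**f);im=f["image"]
cv2.imwrite("pics/t2.png",cv2.resize(im[140:290,200:400],(800,600),interpolation=cv2.INTER_CUBIC)[:,:,::-1])
E
```

```text
t: 8.15
tool_pos: [0.5465, -0.024, 0.0675]
ee_rot: [-0.158, 0.987, 0.005, -0.002]
wrist_force: [-7.4, 17.2, 10.3]
width: -0.0001
grasp_force: 9.2
```

View pics/t2.png

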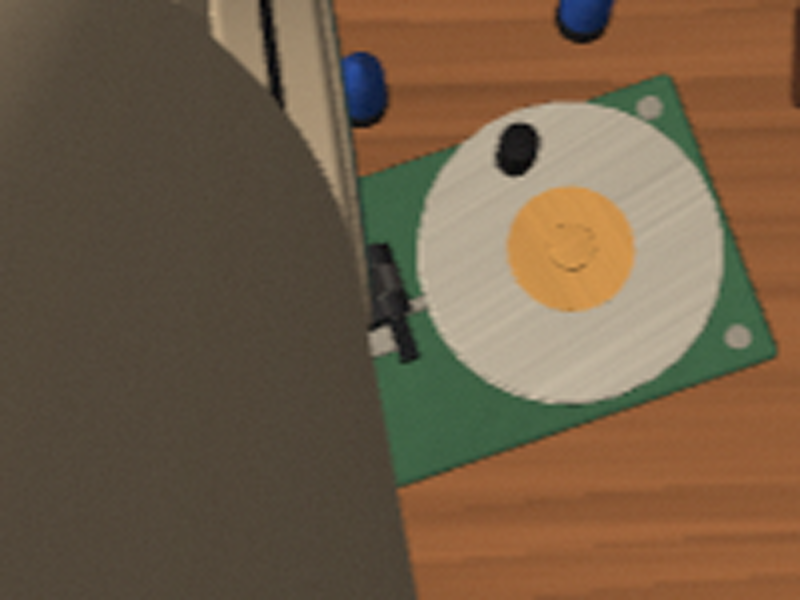

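The carriage did not move with the force up to about 18 N, so it is against its stop, and the stand has not shifted. I'm backing off and going above the knob with the gripper part open.

```bash
python3 -m jog '[[1,0,0.01,0,0,0,0],[1,0,0.01,0,0,0,0],[1,0,0,-0.035,0,0,0],[1,0,0,-0.035,0,0,0],[0,-0.0142,-0.0452,0,0,0,0],[0,-0.0142,-0.0452,0,0,0,0],[0,-0.0142,-0.0452,0,0,0,0],[0,0,0,0,0,0,0]]'
python3 - <<'E'
from h import *
s=bot.state();R=Ro.from_quat(s["ee_rot"]).as_matrix();print(s["tool_pos"],R.round(3),s["width"],s["wrist_force"])
f=bot.grab_frame("wrist");np.savez("w3.npz",**f);im=f["image"]
cv2.imwrite("pics/w3.png",im[:,:,::-1])
for p in ([.626,-.1292,.092],[.626,-.1292,.062],[.589,-.1505,.067]): print(proj(f,p))
E
```

```text
t: 9.0
tool_pos: [0.628, -0.1388, 0.1372]
ee_rot: [-0.15, 0.989, -0.004, 0.001]
wrist_force: [-1.0, 0.5, 0.4]
width: 0.0426
grasp_force: 0.0
[ 0.62797766 -0.13877704  0.1372061 ] [[-0.955 -0.297  0.004]
 [-0.297  0.955 -0.007]
 [-0.002 -0.008 -1.   ]] 0.04263172898876754 [-1.01681008  0.53133063  0.40756055]
[287.50924737 243.70646206]
[286.07194612 226.20361623]
[272.60808975 168.60352584]
```

View pics/w3.png

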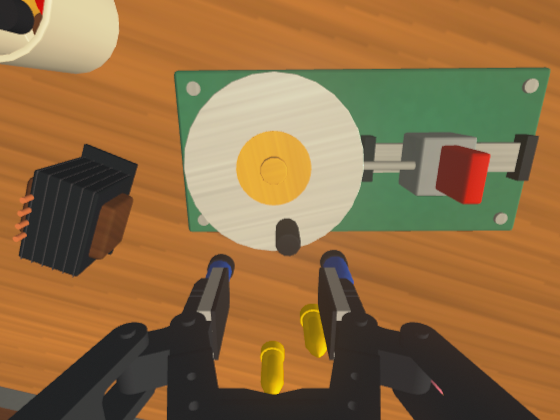

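The carriage is home with the feeler reaching the drum. The knob is at (288,237) between the fingers and the hub at (274,168), both where predicted.

```bash
python3 -m jog '[[0,-0.001,0.005,0,0,0,0],[0,0,0.0048,0,0,0,0],[0,0,0,0.02,0,0,0],[0,0,0,0.02,0,0,0],[0,0,0,0,0,0,0],[0,0,0,0,0,0,0],[0,0,0,0,0,0,0],[0,0,0,0,0,0,0]]'
```

```text
t: 9.85
tool_pos: [0.624, -0.1194, 0.0985]
ee_rot: [-0.155, 0.988, -0.0, 0.001]
wrist_force: [0.5, -0.2, -0.7]
width: 0.0429
grasp_force: 0.0
```

```bash
python3 -m jog '[[0,0.0011,-0.0099,0,0,0,0],[0,0,0,0.0155,0,0,0],[0,0,0,0.016,0,0,0],[0,0,0,0,0,0,0],[0.3,0,0,0,0,0,0],[0.5,0,0,0,0,0,0],[0.7,0,0,0,0,0,0],[1,0,0,0,0,0,0]]'
python3 -m jog '[[1,0,0,0,0,0,0],[1,0,0,0,0,0,0],[1,0,0,0,0,0,0],[1,0,0,0,0,0,0],[1,0,0,0,0,0,0],[1,0,0,0,0,0,0],[1,0,0,0,0,0,0],[1,0,0,0,0,0,0]]'
```

```text
t: 10.65
tool_pos: [0.6257, -0.1296, 0.0662]
ee_rot: [-0.155, 0.988, -0.0, 0.001]
wrist_force: [0.3, -0.5, -0.4]
width: 0.014
grasp_force: 58.4
t: 11.45
tool_pos: [0.6257, -0.1296, 0.0662]
ee_rot: [-0.155, 0.988, -0.0, 0.0]
wrist_force: [1.5, -2.0, 4.0]
width: 0.0139
grasp_force: 58.8
```

```bash
cat >> h.py <<'E'
def tab(ph,step,n,r=42.,k=8):
    for i in range(n):
        a,b=np.radians([ph,ph+step]);print(f"{ph:6.1f}->{ph+step:6.1f}: per row [{-r*(np.cos(b)-np.cos(a))/k/1e3:.5f},{r*(np.sin(b)-np.sin(a))/k/1e3:.5f}]");ph+=step
HUB=np.array([.5890,-.1505])
def load(pos,f,hub=HUB):
    d=np.array(pos[:2])-hub;xs=np.array([.952,.306]);ys=np.array([-.305,.952]);ph=np.arctan2(d@ys,d@xs)
    er=d/np.linalg.norm(d);et=np.array([-er[1],er[0]]);f=np.array(f[:2])
    print(f"phi {np.degrees(ph):.1f} r {np.linalg.norm(d)*1e3:.1f} Ft {f@et:.1f} Fr {f@er:.1f}")
E
python3 -c "
from h import *
tab(12,15,24)"
```

```text
12.0->  27.0: per row [0.00046,0.00129]
  27.0->  42.0: per row [0.00078,0.00113]
  42.0->  57.0: per row [0.00104,0.00089]
  57.0->  72.0: per row [0.00124,0.00059]
  72.0->  87.0: per row [0.00135,0.00025]
  87.0-> 102.0: per row [0.00137,-0.00011]
 102.0-> 117.0: per row [0.00129,-0.00046]
 117.0-> 132.0: per row [0.00113,-0.00078]
 132.0-> 147.0: per row [0.00089,-0.00104]
 147.0-> 162.0: per row [0.00059,-0.00124]
 162.0-> 177.0: per row [0.00025,-0.00135]
 177.0-> 192.0: per row [-0.00011,-0.00137]
 192.0-> 207.0: per row [-0.00046,-0.00129]
 207.0-> 222.0: per row [-0.00078,-0.00113]
 222.0-> 237.0: per row [-0.00104,-0.00089]
 237.0-> 252.0: per row [-0.00124,-0.00059]
 252.0-> 267.0: per row [-0.00135,-0.00025]
 267.0-> 282.0: per row [-0.00137,0.00011]
 282.0-> 297.0: per row [-0.00129,0.00046]
 297.0-> 312.0: per row [-0.00113,0.00078]
 312.0-> 327.0: per row [-0.00089,0.00104]
 327.0-> 342.0: per row [-0.00059,0.00124]
 342.0-> 357.0: per row [-0.00025,0.00135]
 357.0-> 372.0: per row [0.00011,0.00137]
```

```bash
python3 -m jog '[[1,0.0004,0.00134,0,0,0,0],[1,0.0004,0.00134,0,0,0,0],[1,0.0004,0.00134,0,0,0,0],[1,0.0004,0.00134,0,0,0,0],[1,0.0004,0.00134,0,0,0,0],[1,0.0004,0.00134,0,0,0,0],[1,0.0004,0.00134,0,0,0,0],[1,0.0004,0.00134,0,0,0,0]]'
```

```text
t: 12.25
tool_pos: [0.619, -0.1213, 0.0661]
ee_rot: [-0.155, 0.988, -0.001, 0.0]
wrist_force: [1.9, -4.9, 4.4]
width: 0.0141
grasp_force: 58.8
```

```bash
python3 -m jog '[[1,0.00078,0.00113,0,0,0,0],[1,0.00078,0.00113,0,0,0,0],[1,0.00078,0.00113,0,0,0,0],[1,0.00078,0.00113,0,0,0,0],[1,0.00078,0.00113,0,0,0,0],[1,0.00078,0.00113,0,0,0,0],[1,0.00078,0.00113,0,0,0,0],[1,0.00078,0.00113,0,0,0,0]]' | sed -n '1,2p;4p'
python3 -c "
from h import *
s=bot.state();load(s['tool_pos'],s['wrist_force'])"
python3 -m jog '[[1,0.00104,0.00089,0,0,0,0],[1,0.00104,0.00089,0,0,0,0],[1,0.00104,0.00089,0,0,0,0],[1,0.00104,0.00089,0,0,0,0],[1,0.00104,0.00089,0,0,0,0],[1,0.00104,0.00089,0,0,0,0],[1,0.00104,0.00089,0,0,0,0],[1,0.00104,0.00089,0,0,0,0]]' | sed -n '1,2p;4p'
python3 -c "
from h import *
s=bot.state();load(s['tool_pos'],s['wrist_force'])"
python3 -m jog '[[1,0.00124,0.00059,0,0,0,0],[1,0.00124,0.00059,0,0,0,0],[1,0.00124,0.00059,0,0,0,0],[1,0.00124,0.00059,0,0,0,0],[1,0.00124,0.00059,0,0,0,0],[1,0.00124,0.00059,0,0,0,0],[1,0.00124,0.00059,0,0,0,0],[1,0.00124,0.00059,0,0,0,0]]' | sed -n '1,2p;4p'
python3 -c "
from h import *
s=bot.state();load(s['tool_pos'],s['wrist_force'])"
```

```text
t: 13.05
tool_pos: [0.6105, -0.1148, 0.0661]
wrist_force: [2.7, -4.7, 3.0]
phi 41.1 r 41.7 Ft -4.8 Fr -2.6
t: 13.85
tool_pos: [0.6008, -0.1108, 0.0661]
wrist_force: [3.2, -6.3, 1.9]
phi 55.7 r 41.4 Ft -4.8 Fr -5.1
t: 14.65
tool_pos: [0.5905, -0.1093, 0.0661]
wrist_force: [5.2, -5.5, 0.8]
phi 70.1 r 41.2 Ft -5.4 Fr -5.3
```

```bash
sed -i 's/^HUB=.*/HUB=np.array([.5892,-.1513])/' h.py; cat > l.py <<'E'
from h import *
s=bot.state();load(s['tool_pos'],s['wrist_force'])
E
python3 -m jog '[[1,0.00135,0.00005,0,0,0,0],[1,0.00135,0.00005,0,0,0,0],[1,0.00135,0.00005,0,0,0,0],[1,0.00135,0.00005,0,0,0,0],[1,0.00135,0.00005,0,0,0,0],[1,0.00135,0.00005,0,0,0,0],[1,0.00135,0.00005,0,0,0,0],[1,0.00135,0.00005,0,0,0,0]]' | sed -n '1,2p;4p'
python3 l.py
python3 -m jog '[[1,0.00137,-0.00011,0,0,0,0],[1,0.00137,-0.00011,0,0,0,0],[1,0.00137,-0.00011,0,0,0,0],[1,0.00137,-0.00011,0,0,0,0],[1,0.00137,-0.00011,0,0,0,0],[1,0.00137,-0.00011,0,0,0,0],[1,0.00137,-0.00011,0,0,0,0],[1,0.00137,-0.00011,0,0,0,0]]' | sed -n '1,2p;4p'
python3 l.py
python3 -m jog '[[1,0.00129,-0.00046,0,0,0,0],[1,0.00129,-0.00046,0,0,0,0],[1,0.00129,-0.00046,0,0,0,0],[1,0.00129,-0.00046,0,0,0,0],[1,0.00129,-0.00046,0,0,0,0],[1,0.00129,-0.00046,0,0,0,0],[1,0.00129,-0.00046,0,0,0,0],[1,0.00129,-0.00046,0,0,0,0]]' | sed -n '1,2p;4p'
python3 l.py
```

```text
t: 15.45
tool_pos: [0.5806, -0.1103, 0.0661]
wrist_force: [6.2, -3.0, 0.8]
phi 84.1 r 41.9 Ft -5.5 Fr -4.2
t: 16.25
tool_pos: [0.5708, -0.1138, 0.0662]
wrist_force: [5.6, -0.7, 0.6]
phi 98.3 r 41.8 Ft -4.7 Fr -3.1
t: 17.05
tool_pos: [0.5623, -0.1195, 0.0661]
wrist_force: [6.5, 0.2, 1.6]
phi 112.5 r 41.7 Ft -5.1 Fr -4.1
```

```bash

python3 -m jog '[[1,0.00106,-0.00088,0,0,0,0],[1,0.00106,-0.00088,0,0,0,0],[1,0.00106,-0.00088,0,0,0,0],[1,0.00106,-0.00088,0,0,0,0],[1,0.00106,-0.00088,0,0,0,0],[1,0.00106,-0.00088,0,0,0,0],[1,0.00106,-0.00088,0,0,0,0],[1,0.00106,-0.00088,0,0,0,0]]' | sed -n '1,2p;4p'
python3 l.py
python3 -m jog '[[1,0.00089,-0.00104,0,0,0,0],[1,0.00089,-0.00104,0,0,0,0],[1,0.00089,-0.00104,0,0,0,0],[1,0.00089,-0.00104,0,0,0,0],[1,0.00089,-0.00104,0,0,0,0],[1,0.00089,-0.00104,0,0,0,0],[1,0.00089,-0.00104,0,0,0,0],[1,0.00089,-0.00104,0,0,0,0]]' | sed -n '1,2p;4p'
python3 l.py
python3 -m jog '[[1,0.00059,-0.00124,0,0,0,0],[1,0.00059,-0.00124,0,0,0,0],[1,0.00059,-0.00124,0,0,0,0],[1,0.00059,-0.00124,0,0,0,0],[1,0.00059,-0.00124,0,0,0,0],[1,0.00059,-0.00124,0,0,0,0],[1,0.00059,-0.00124,0,0,0,0],[1,0.00059,-0.00124,0,0,0,0]]' | sed -n '1,2p;4p'
python3 l.py
python3 -m jog '[[1,0.00025,-0.00135,0,0,0,0],[1,0.00025,-0.00135,0,0,0,0],[1,0.00025,-0.00135,0,0,0,0],[1,0.00025,-0.00135,0,0,0,0],[1,0.00025,-0.00135,0,0,0,0],[1,0.00025,-0.00135,0,0,0,0],[1,0.00025,-0.00135,0,0,0,0],[1,0.00025,-0.00135,0,0,0,0]]' | sed -n '1,2p;4p'
python3 l.py
```

```text
t: 17.85
tool_pos: [0.5551, -0.1276, 0.0661]
wrist_force: [3.1, 3.2, 5.0]
phi 127.4 r 41.6 Ft -4.4 Fr -0.7
t: 18.65
tool_pos: [0.5499, -0.1377, 0.0661]
wrist_force: [2.0, 5.1, 6.6]
phi 143.2 r 41.5 Ft -5.5 Fr -0.3
t: 19.45
tool_pos: [0.5478, -0.1485, 0.0661]
wrist_force: [0.9, 5.0, 8.5]
phi 158.3 r 41.5 Ft -5.0 Fr -0.6
t: 20.25
tool_pos: [0.5485, -0.1594, 0.0661]
wrist_force: [-0.5, 3.9, 9.3]
phi 173.5 r 41.5 Ft -3.9 Fr -0.3
```

```bash

python3 -m jog '[[1,-0.00011,-0.00137,0,0,0,0],[1,-0.00011,-0.00137,0,0,0,0],[1,-0.00011,-0.00137,0,0,0,0],[1,-0.00011,-0.00137,0,0,0,0],[1,-0.00011,-0.00137,0,0,0,0],[1,-0.00011,-0.00137,0,0,0,0],[1,-0.00011,-0.00137,0,0,0,0],[1,-0.00011,-0.00137,0,0,0,0]]' | sed -n '1,2p;4p'
python3 l.py
python3 -m jog '[[1,-0.00046,-0.00129,0,0,0,0],[1,-0.00046,-0.00129,0,0,0,0],[1,-0.00046,-0.00129,0,0,0,0],[1,-0.00046,-0.00129,0,0,0,0],[1,-0.00046,-0.00129,0,0,0,0],[1,-0.00046,-0.00129,0,0,0,0],[1,-0.00046,-0.00129,0,0,0,0],[1,-0.00046,-0.00129,0,0,0,0]]' | sed -n '1,2p;4p'
python3 l.py
python3 -m jog '[[1,-0.00078,-0.00113,0,0,0,0],[1,-0.00078,-0.00113,0,0,0,0],[1,-0.00078,-0.00113,0,0,0,0],[1,-0.00078,-0.00113,0,0,0,0],[1,-0.00078,-0.00113,0,0,0,0],[1,-0.00078,-0.00113,0,0,0,0],[1,-0.00078,-0.00113,0,0,0,0],[1,-0.00078,-0.00113,0,0,0,0]]' | sed -n '1,2p;4p'
python3 l.py
```

```text
t: 21.05
tool_pos: [0.5519, -0.1698, 0.066]
wrist_force: [-1.5, 5.0, 10.5]
phi -171.3 r 41.6 Ft -5.1 Fr -0.9
t: 21.85
tool_pos: [0.558, -0.179, 0.066]
wrist_force: [-3.1, 3.0, 11.6]
phi -156.2 r 41.7 Ft -4.3 Fr 0.3
t: 22.65
tool_pos: [0.5663, -0.1863, 0.066]
wrist_force: [-4.0, 3.0, 11.9]
phi -141.0 r 41.8 Ft -5.0 Fr -0.3
```

```bash

python3 -m jog '[[1,-0.00104,-0.00089,0,0,0,0],[1,-0.00104,-0.00089,0,0,0,0],[1,-0.00104,-0.00089,0,0,0,0],[1,-0.00104,-0.00089,0,0,0,0],[1,-0.00104,-0.00089,0,0,0,0],[1,-0.00104,-0.00089,0,0,0,0],[1,-0.00104,-0.00089,0,0,0,0],[1,-0.00104,-0.00089,0,0,0,0]]' | sed -n '1,2p;4p'
python3 l.py
python3 -m jog '[[1,-0.00124,-0.00059,0,0,0,0],[1,-0.00124,-0.00059,0,0,0,0],[1,-0.00124,-0.00059,0,0,0,0],[1,-0.00124,-0.00059,0,0,0,0],[1,-0.00124,-0.00059,0,0,0,0],[1,-0.00124,-0.00059,0,0,0,0],[1,-0.00124,-0.00059,0,0,0,0],[1,-0.00124,-0.00059,0,0,0,0]]' | sed -n '1,2p;4p'
python3 l.py
python3 -m jog '[[1,-0.00135,-0.00025,0,0,0,0],[1,-0.00135,-0.00025,0,0,0,0],[1,-0.00135,-0.00025,0,0,0,0],[1,-0.00135,-0.00025,0,0,0,0],[1,-0.00135,-0.00025,0,0,0,0],[1,-0.00135,-0.00025,0,0,0,0],[1,-0.00135,-0.00025,0,0,0,0],[1,-0.00135,-0.00025,0,0,0,0]]' | sed -n '1,2p;4p'
python3 l.py
```

```text
t: 23.45
tool_pos: [0.5761, -0.1911, 0.066]
wrist_force: [-4.9, 1.5, 12.2]
phi -126.0 r 41.9 Ft -5.1 Fr 0.1
t: 24.25
tool_pos: [0.5869, -0.1933, 0.066]
wrist_force: [-5.6, 0.6, 12.0]
phi -111.0 r 42.1 Ft -5.7 Fr -0.2
t: 25.05
tool_pos: [0.5958, -0.1929, 0.066]
wrist_force: [-10.2, -1.6, 15.1]
phi -98.8 r 42.2 Ft -10.3 Fr -0.0
```

```bash
python3 -c "
from h import *
tab(267,4,6)"
python3 -m jog '[[1,-0.00037,-0.00001,0,0,0,0],[1,-0.00037,-0.00001,0,0,0,0],[1,-0.00037,-0.00001,0,0,0,0],[1,-0.00037,-0.00001,0,0,0,0],[1,-0.00037,0,0,0,0,0],[1,-0.00037,0,0,0,0,0],[1,-0.00037,0,0,0,0,0],[1,-0.00037,0,0,0,0,0]]' | sed -n '1,2p;4p'
python3 l.py
python3 -m jog '[[1,-0.00037,0.00001,0,0,0,0],[1,-0.00037,0.00001,0,0,0,0],[1,-0.00037,0.00001,0,0,0,0],[1,-0.00037,0.00001,0,0,0,0],[1,-0.00037,0.00001,0,0,0,0],[1,-0.00037,0.00001,0,0,0,0],[1,-0.00037,0.00001,0,0,0,0],[1,-0.00037,0.00001,0,0,0,0]]' | sed -n '1,2p;4p'
python3 l.py
python3 -m jog '[[1,-0.00036,0.00004,0,0,0,0],[1,-0.00036,0.00004,0,0,0,0],[1,-0.00036,0.00004,0,0,0,0],[1,-0.00036,0.00004,0,0,0,0],[1,-0.00036,0.00004,0,0,0,0],[1,-0.00036,0.00004,0,0,0,0],[1,-0.00036,0.00004,0,0,0,0],[1,-0.00036,0.00004,0,0,0,0]]' | sed -n '1,2p;4p'
python3 l.py
```

```text
267.0-> 271.0: per row [-0.00037,-0.00001]
 271.0-> 275.0: per row [-0.00037,0.00002]
 275.0-> 279.0: per row [-0.00036,0.00004]
 279.0-> 283.0: per row [-0.00036,0.00007]
 283.0-> 287.0: per row [-0.00035,0.00009]
 287.0-> 291.0: per row [-0.00035,0.00012]
t: 25.85
tool_pos: [0.5972, -0.1927, 0.0659]
wrist_force: [-10.0, -0.9, 16.6]
phi -96.9 r 42.2 Ft -10.0 Fr -1.0
t: 26.65
tool_pos: [0.5996, -0.1921, 0.066]
wrist_force: [-11.4, -2.7, 17.7]
phi -93.5 r 42.2 Ft -11.7 Fr -0.2
t: 27.45
tool_pos: [0.6026, -0.1914, 0.066]
wrist_force: [-11.0, -3.6, 17.2]
phi -89.3 r 42.2 Ft -11.6 Fr -0.1
```

```bash

python3 -m jog '[[1,-0.00036,0.00007,0,0,0,0],[1,-0.00036,0.00007,0,0,0,0],[1,-0.00036,0.00007,0,0,0,0],[1,-0.00036,0.00007,0,0,0,0],[1,-0.00036,0.00007,0,0,0,0],[1,-0.00036,0.00007,0,0,0,0],[1,-0.00036,0.00007,0,0,0,0],[1,-0.00036,0.00007,0,0,0,0]]' | sed -n '1,2p;4p'
python3 l.py
python3 -m jog '[[1,-0.00035,0.00009,0,0,0,0],[1,-0.00035,0.00009,0,0,0,0],[1,-0.00035,0.00009,0,0,0,0],[1,-0.00035,0.00009,0,0,0,0],[1,-0.00035,0.00009,0,0,0,0],[1,-0.00035,0.00009,0,0,0,0],[1,-0.00035,0.00009,0,0,0,0],[1,-0.00035,0.00009,0,0,0,0]]' | sed -n '1,2p;4p'
python3 l.py
python3 -m jog '[[1,-0.00035,0.00012,0,0,0,0],[1,-0.00035,0.00012,0,0,0,0],[1,-0.00035,0.00012,0,0,0,0],[1,-0.00035,0.00012,0,0,0,0],[1,-0.00035,0.00012,0,0,0,0],[1,-0.00035,0.00012,0,0,0,0],[1,-0.00035,0.00012,0,0,0,0],[1,-0.00035,0.00012,0,0,0,0]]' | sed -n '1,2p;4p'
python3 l.py
```

```text
t: 28.25
tool_pos: [0.6075, -0.1895, 0.066]
wrist_force: [-6.8, -2.2, 13.0]
phi -82.3 r 42.3 Ft -7.0 Fr -0.9
t: 29.05
tool_pos: [0.6118, -0.1871, 0.066]
wrist_force: [-3.3, -2.0, 9.5]
phi -75.6 r 42.3 Ft -3.8 Fr -0.1
t: 29.85
tool_pos: [0.6138, -0.1858, 0.0661]
wrist_force: [-4.1, -3.2, 10.4]
phi -72.3 r 42.3 Ft -5.2 Fr 0.2
```

```bash

python3 -m jog '[[1,0.0007,-0.00021,0,0,0,0],[1,0.0007,-0.00021,0,0,0,0],[1,0.0007,-0.00021,0,0,0,0],[1,0.0007,-0.00021,0,0,0,0],[1,0.0007,-0.00021,0,0,0,0],[1,0.0007,-0.00021,0,0,0,0],[1,0.0007,-0.00021,0,0,0,0],[1,0.0007,-0.00021,0,0,0,0]]' | sed -n '1,2p;4p'
python3 l.py
python3 -m jog '[[1,0.00036,-0.00007,0,0,0,0],[1,0.00036,-0.00007,0,0,0,0],[1,0.00036,-0.00007,0,0,0,0],[1,0.00036,-0.00007,0,0,0,0],[1,0.00036,-0.00007,0,0,0,0],[1,0.00036,-0.00007,0,0,0,0],[1,0.00036,-0.00007,0,0,0,0],[1,0.00036,-0.00007,0,0,0,0]]' | sed -n '1,2p;4p'
python3 l.py
python3 -m jog '[[1,0.00036,-0.00004,0,0,0,0],[1,0.00036,-0.00004,0,0,0,0],[1,0.00036,-0.00004,0,0,0,0],[1,0.00036,-0.00004,0,0,0,0],[1,0.00036,-0.00004,0,0,0,0],[1,0.00036,-0.00004,0,0,0,0],[1,0.00036,-0.00004,0,0,0,0],[1,0.00036,-0.00004,0,0,0,0]]' | sed -n '1,2p;4p'
python3 l.py
python3 -m jog '[[1,0.00037,-0.00001,0,0,0,0],[1,0.00037,-0.00001,0,0,0,0],[1,0.00037,-0.00001,0,0,0,0],[1,0.00037,-0.00001,0,0,0,0],[1,0.00037,-0.00001,0,0,0,0],[1,0.00037,-0.00001,0,0,0,0],[1,0.00037,-0.00001,0,0,0,0],[1,0.00037,-0.00001,0,0,0,0]]' | sed -n '1,2p;4p'
python3 l.py
```

```text
t: 30.65
tool_pos: [0.613, -0.1863, 0.0661]
wrist_force: [3.9, 4.2, 5.5]
phi -73.6 r 42.4 Ft 5.5 Fr -1.3
t: 31.45
tool_pos: [0.6121, -0.1869, 0.0662]
wrist_force: [6.8, 4.0, 3.2]
phi -75.0 r 42.3 Ft 7.9 Fr 0.3
t: 32.25
tool_pos: [0.6108, -0.1877, 0.0662]
wrist_force: [9.6, 4.0, 1.8]
phi -77.1 r 42.3 Ft 10.3 Fr 1.5
t: 33.05
tool_pos: [0.6088, -0.1888, 0.0662]
wrist_force: [12.2, 4.0, -1.9]
phi -80.2 r 42.3 Ft 12.7 Fr 2.2
```

```bash

python3 -m jog '[[1,0.00037,0.00001,0,0,0,0],[1,0.00037,0.00001,0,0,0,0],[1,0.00037,0.00001,0,0,0,0],[1,0.00037,0.00001,0,0,0,0],[1,0.00037,0.00001,0,0,0,0],[1,0.00037,0.00001,0,0,0,0],[1,0.00037,0.00001,0,0,0,0],[1,0.00037,0.00001,0,0,0,0]]' | sed -n '1,2p;4p'
python3 l.py
python3 -m jog '[[1,0.00028,0.00002,0,0,0,0],[1,0.00028,0.00002,0,0,0,0],[1,0.00028,0.00002,0,0,0,0],[1,0.00028,0.00002,0,0,0,0],[1,0.00028,0.00002,0,0,0,0],[1,0.00028,0.00002,0,0,0,0],[1,0.00028,0.00002,0,0,0,0],[1,0.00028,0.00002,0,0,0,0]]' | sed -n '1,2p;4p'
python3 l.py
python3 -m jog '[[1,0.00028,0.00004,0,0,0,0],[1,0.00028,0.00004,0,0,0,0],[1,0.00028,0.00004,0,0,0,0],[1,0.00028,0.00004,0,0,0,0],[1,0.00028,0.00004,0,0,0,0],[1,0.00028,0.00004,0,0,0,0],[1,0.00028,0.00004,0,0,0,0],[1,0.00028,0.00004,0,0,0,0]]' | sed -n '1,2p;4p'
python3 l.py
python3 -m jog '[[1,0.00027,0.00005,0,0,0,0],[1,0.00027,0.00005,0,0,0,0],[1,0.00027,0.00005,0,0,0,0],[1,0.00027,0.00005,0,0,0,0],[1,0.00027,0.00005,0,0,0,0],[1,0.00027,0.00005,0,0,0,0],[1,0.00027,0.00005,0,0,0,0],[1,0.00027,0.00005,0,0,0,0]]' | sed -n '1,2p;4p'
python3 l.py
```

```text
t: 33.85
tool_pos: [0.6058, -0.1902, 0.0662]
wrist_force: [10.7, 3.7, 0.2]
phi -84.7 r 42.3 Ft 11.3 Fr 0.8
t: 34.65
tool_pos: [0.602, -0.1915, 0.0661]
wrist_force: [7.8, 2.4, 2.8]
phi -90.2 r 42.2 Ft 8.2 Fr 0.1
t: 35.45
tool_pos: [0.5971, -0.1927, 0.0661]
wrist_force: [3.7, 1.9, 6.4]
phi -97.0 r 42.2 Ft 4.0 Fr -1.2
t: 36.25
tool_pos: [0.5951, -0.193, 0.0661]
wrist_force: [3.2, 1.5, 5.1]
phi -99.8 r 42.1 Ft 3.4 Fr -1.1
```

Matching the drag in the two directions puts the top of the lump at phi ≈ -87.1°. I'm leading the drum back there.

```bash

python3 -m jog '[[1,-0.0019,-0.00023,0,0,0,0],[1,-0.0019,-0.00023,0,0,0,0],[1,-0.0019,-0.00023,0,0,0,0],[1,-0.0019,-0.00023,0,0,0,0],[1,-0.0019,0.00013,0,0,0,0],[1,-0.0019,0.00013,0,0,0,0],[1,-0.0019,0.00013,0,0,0,0],[1,-0.0019,0.00013,0,0,0,0]]' | sed -n '1,2p;4p'
python3 l.py
python3 -m jog '[[1,0,0,0,0,0,0],[1,0,0,0,0,0,0],[1,0,0,0,0,0,0],[1,0,0,0,0,0,0],[1,0,0,0,0,0,0],[1,0,0,0,0,0,0],[1,0,0,0,0,0,0],[1,0,0,0,0,0,0]]' | sed -n '1,2p;4p'
python3 l.py
```

```text
t: 37.05
tool_pos: [0.6016, -0.1917, 0.0659]
wrist_force: [-11.6, -1.7, 18.7]
phi -90.8 r 42.3 Ft -11.6 Fr -1.8
t: 37.85
tool_pos: [0.6036, -0.1911, 0.066]
wrist_force: [-7.9, -0.4, 16.3]
phi -88.0 r 42.3 Ft -7.6 Fr -2.3
```

```bash

python3 -m jog '[[1,-0.0004,0.00003,0,0,0,0],[1,-0.0004,0.00003,0,0,0,0],[1,0,0,0,0,0,0],[1,0,0,0,0,0,0],[1,0,0,0,0,0,0],[1,0,0,0,0,0,0],[1,0,0,0,0,0,0],[1,0,0,0,0,0,0]]' | sed -n '1,2p;4p'
python3 l.py
python3 -m jog '[[1,0.0008,-0.00006,0,0,0,0],[1,0.0008,-0.00006,0,0,0,0],[1,0.0008,-0.00006,0,0,0,0],[1,0.0008,-0.00006,0,0,0,0],[1,0,0,0,0,0,0],[1,0,0,0,0,0,0],[1,0,0,0,0,0,0],[1,0,0,0,0,0,0]]' | sed -n '1,2p;4p'
python3 l.py
```

```text
t: 38.65
tool_pos: [0.6037, -0.191, 0.066]
wrist_force: [-9.2, -1.5, 17.4]
phi -87.8 r 42.3 Ft -9.1 Fr -1.8
t: 39.45
tool_pos: [0.6036, -0.191, 0.066]
wrist_force: [-3.9, -0.2, 11.8]
phi -87.9 r 42.3 Ft -3.7 Fr -1.1
```

```bash

python3 -m jog '[[1,0.0008,-0.00006,0,0,0,0],[1,0.0008,-0.00006,0,0,0,0],[1,0,0,0,0,0,0],[1,0,0,0,0,0,0],[0.45,0,0,0,0,0,0],[0.45,0,0,0,0,0,0],[0.45,0,0,0,0,0,0],[0.45,0,0,0,0,0,0]]'
python3 l.py
```

```text
t: 40.25
tool_pos: [0.6046, -0.191, 0.0651]
ee_rot: [-0.155, 0.988, 0.0, -0.001]
wrist_force: [-0.0, -0.5, -0.2]
width: 0.0233
grasp_force: 0.0
phi -86.6 r 42.6 Ft -0.2 Fr 0.5
```

```bash

python3 -m jog '[[0.45,0,0,-0.01,0,0,0],[0.45,0,0,-0.02,0,0,0],[0.45,0,0,-0.03,0,0,0],[0.45,0,0,-0.04,0,0,0],[0.45,0,0,-0.04,0,0,0],[0.45,0,0.04,0,0,0,0],[0.45,0,0.045,0,0,0,0],[0.45,0,0.045,0,0,0,0]]' | sed -n '1,4p'
python3 -m jog '[[0,0.04,0.02,0,0,0,0],[0,0.04,0.02,0,0,0,0],[0,0.04,0.02,0,0,0,0],[0,0.04,0.02,0,0,0,0],[0,0,0.03,0,0,0,0],[0,0,0.03,0,0,0,0],[0,0,0,0,0,0,0],[0,0,0,0,0,0,0]]' | sed -n '1,4p'
python3 - <<'E'
from h import *
f=bot.grab_frame("top");np.savez("t4.npz",**f);im=f["image"]
cv2.imwrite("pics/t4.png",cv2.resize(im,(800,600),interpolation=cv2.INTER_CUBIC)[:,:,::-1])
hsv=cv2.cvtColor(im,cv2.COLOR_RGB2HSV)
old=np.load("f0.npz")["imaget"]
def knob(i):
    k=(cv2.inRange(cv2.cvtColor(i,cv2.COLOR_RGB2HSV),(0,0,0),(180,255,60)));o=np.zeros_like(k);u,v=proj(f,[.589,-.151,.06]).astype(int);o[v-40:v+40,u-36:u+36]=k[v-40:v+40,u-36:u+36]
    n,l,st,c=cv2.connectedComponentsWithStats(o);return [(st[j][:].tolist(),ray(f,c[j],.077).round(4)) for j in range(1,n) if st[j][4]>30]
print(knob(old),knob(im))
def brass(i):
    k=cv2.inRange(cv2.cvtColor(i,cv2.COLOR_RGB2HSV),(10,110,120),(28,255,255));o=np.zeros_like(k);o[182:222,321:365]=k[182:222,321:365];return cv2.fitEllipse(cv2.convexHull(cv2.findNonZero(o)))[0]
print("brass",brass(old),brass(im))
E
```

```text
t: 41.05
tool_pos: [0.5652, -0.0663, 0.2069]
ee_rot: [-0.154, 0.988, -0.0, 0.001]
wrist_force: [0.3, 0.9, -0.4]
t: 41.85
tool_pos: [0.3708, 0.0173, 0.2064]
ee_rot: [-0.156, 0.988, -0.0, 0.001]
wrist_force: [0.1, -0.5, -0.4]
[([324, 171, 10, 13, 100], array([ 0.6254, -0.1297,  0.077 ]))] [([364, 184, 12, 13, 105], array([ 0.6031, -0.1904,  0.077 ]))]
brass (342.2486877441406, 201.71754455566406) (342.23236083984375, 201.74488830566406)
```

View pics/t4.png

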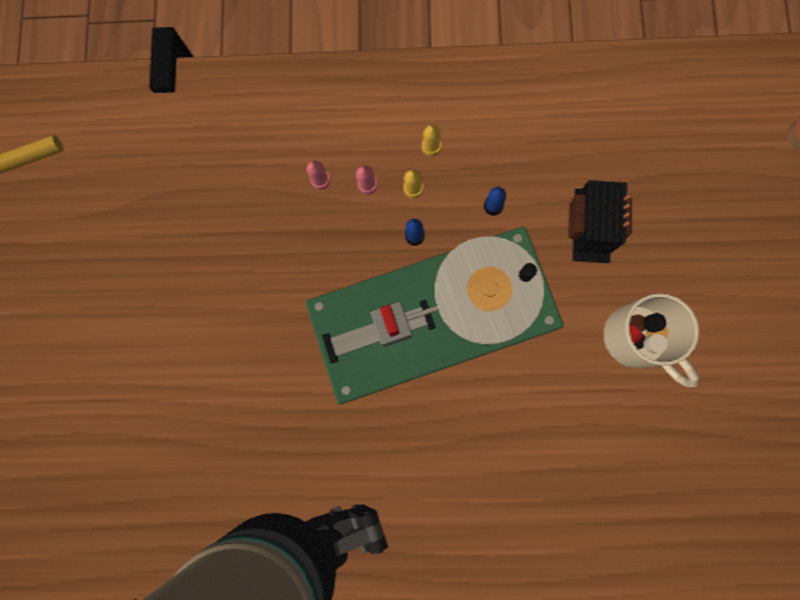

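The top view shows the stand, valves, transformer and mug unmoved. The carriage is home with its tab at (389,320), the knob is at (528,272) where I left it, and the arm is clear.

```bash
python3 -c "
from cell import bot
print(bot.finish_job())"
```

```text
the job is handed in; nothing more can be done
None
```

I handed the job in at about 42 s: the carriage is home against its stop, and I estimate the drum rests about 1° from the top of the high spot. The gripper is clear, and the last top view shows the stand and bystanders unmoved.

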